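Turn the reversed test coupon and hang the carrier to drain

TASK

One of the two metal test coupons in the white dipping carrier stands the wrong way round. Pull it out, turn it end for end and push it fully down into its slot again, so that the blue ends of both coupons are at the carrier's blue end; then, hang the carrier by its wire loop (the one with the black grip tab on top) in the dip of the drain stand's hook, level and at rest with both coupons still in it, and let go. Do not knock over or push aside the other things on the table.

Things in the scene. Friction and masses are not known exactly. Their poses are not given: they have to be found in the camera images.
- carrier: White dipping carrier, loose, 0.2 kg, 76 (x) x 116 (y) x 88 (z) mm. Origin: centre of its underside, z up. Two slots for upright coupons run along x at y = -50 and +50 mm: floor at z = 8 mm, guides only at |x| > 22 mm, up to z = 38 mm (top 6 mm flared), blue at the +x end, white at the -x end. Play 1.5 mm beside a coupon, 2.5 mm at each end. Wire loop with black grip tab between the slots.
- carrier_tab (a point): Centre of the black grip tab on top of the wire loop, 72 mm above the carrier's underside; axes as the carrier's. The tab is 10 (x) x 24 (y) x 32 (z) mm, from 56 to 88 mm above the underside. Pinch its 10 mm thickness (along x) from above; fingertips kept 64 mm or more above the underside stay clear of the hook.
- carrier_eye (a point): Underside of the loop's peak, 51 mm above the carrier's underside: rests on the hook. Axes as the carrier's. The loop (6 mm wire) stands in the y-z plane at x = 0: legs at y = -15 and +15 mm, sloping from z = 40 mm up to the peak. The opening is 24 mm wide and goes down to z = 8 mm; the hook passes through it along x, from either side.
- coupon_1_center (a point): Centre of the coupon that stands the wrong way round at the start (in either slot). Aluminium plate 60 (x) x 5 (y) x 50 (z) mm, about 0.04 kg, its +x end (last 14 mm) painted blue, small black dot near the other end. Standing in its slot this centre is 33 mm above the carrier's underside and the plate's top edge at 58 mm, 20 mm above the guides. z up.
- coupon_1_blue_end (a point): Middle of coupon_1's blue end, 23 mm along +x from its centre.
- coupon_2_center (a point): Centre of the other, identical coupon, which already stands the right way round in the other slot. To the right of the carrier stands a stirrer (90 mm high, with a 300 mm upright rod at x = 0.54, y = -0.38 m).
- coupon_2_blue_end (a point): Middle of coupon_2's blue end, 23 mm along +x from its centre.
- stand: Drain stand, fixed: grey tray foot 125 x 140 mm, 17 mm high; 12 mm steel post, 161 mm high; at its top a hook of 8 mm round bar pointing along the stand's -x. Origin on the table under the post's axis, z up. The bar's axis runs at z = 154 mm to x = -45 mm, dips to 148 mm between x = -60 and -80 mm, and rises to the tip at x = -100 mm, z = 158 mm.
- hook_seat (a point): Top of the bar in the hook's dip: 70 mm in front of the post (stand x = -70 mm), at z = 152 mm. Axes as the stand's: -x points to the hook's tip. Behind the stand the glass balance, 320 mm tall, fills x = 0.55 to 0.91, y = -0.03 to 0.18 m of the table: carry round its front right corner.
- hook_tip (a point): End of the hook's tip, stand x = -104 mm, z = 158 mm; the top of the tip is at z = 162 mm, 10 mm above the seat.
- tape_roll: Roll of label tape, bystander, 62 x 62 x 18 mm, origin at its underside.
- timer: Small digital timer, bystander, 33 x 68 x 56 mm, origin at its underside.
- marker: Black marker pen, bystander, 18 x 136 x 18 mm, origin at its underside.
- beaker: Small glass beaker, bystander, 45 x 49 x 56 mm, origin at its underside.
There are look-alikes about, which are no part of the job. Leave any red or yellow look-alike of the part that bears coupon_1_center alone.

How it is judged:
By the outcome, as a careful person would: the job done as asked, in the order asked, and still so for the second after the job is handed in, with the robot touching nothing.
It also fails if it takes over 72 s, if anything falls off the work surface, if the arm or the gripper's body presses on something with over 40 N, if the wrist force passes 120 N, or if a joint passes its speed limit or range.

ROBOT

A 6-joint arm with a two-finger parallel gripper is mounted at the origin on a cart in front of the work surface, level with it; the furniture and walls round the work are solid. World frame = base frame: x ahead of the robot, y to its left, z up, the work surface at z = 0. Lengths are in m, angles in rad, forces in N, time in s.
With the tool pointing down it reaches from about 0.3 to 0.875 m from the base axis. Payload 4.2 kg.
Tool frame: the origin (TCP) lies at the centre of the arm's flange, where the gripper is bolted on; the fingertips stand 173 mm ahead of it and the grasp point (between the pads) lies 155 mm ahead of it; z points along the fingers, x is the direction in which the jaws open and shut, and the axes are right-handed (so a half turn about z gives the same grasp; the last joint's range is limited). The gripper opens to 85 mm and grips with 20 to 120 N. Pads are 22 mm wide; open, the fingers measure 114 mm over their backs; the gripper's body (76 mm by 85 mm) begins 54 mm behind the grasp point. The pads swing forward as they close: fully open they stand 13 mm farther back than shut.
Start: joints at [1.109, 0.32, 1.565, -0, 1.257, -0.02], TCP at [0.246, 0.52, 0.405] pointing down, gripper open.
Joint ranges: [-3.11, 3.11], [-0.84, 2.01], [0.21, 2.61], [-1.34, 4.49], [0.05, 2.63], [-2.56, 2.56]. Speed limits (rad/s): [2.57, 2.57, 3.14, 3.14, 3.14, 3.14].

INTERFACE

Orientations are given as a rotation vector (axis times angle).
In Python, from station import telemetry, eyes, order, finder gives the robot as it stands.
- The arm moves only by the tool play_rows, never from a script. Its argument "targets" is a list that holds one entry, the list of rows, each a list of 5 numbers: the shift along the tool's x, y, z in m, then the turn about the tool's z in rad, then the opening, from 0 (shut) to 1 (fully open). A call has 1 to 10 rows; each row shifts and turns the commanded pose from where the row before left it, along the tool's axes as they then stand; what a row does not reach is not made up. A row lasts 1/8 s, in which the tool goes at most 62.5 mm and 10.7 degrees, less where a joint would pass 70% of its speed; a pose out of reach is approached as far as the arm can. A call is refused whole if a number of a shift passes 0.0625 or a number of a turn 0.188, either way. A call with a gripper value outside its range is refused whole. The fingers move at their own pace and stop on an object; the grip force is fixed at half the most. Time passes only in rows, so rows that do not move let the fingers close. It gives the time, the measured TCP pose, the force and the opening at its end, in the units of the state.
- telemetry.state(): the state, without advancing time (a new reading comes with each control period).
- eyes.capture(name): name is "scene" or "top"; returns a dict with "color" (420x560x3 uint8, red, green, blue), "fx", "fy", "cx", "cy" (pixels), "D" ([k1, k2, p1, p2, k3] as OpenCV has them; the pictures are not rectified), "rvec" (rotation vector, rad) and "tvec" (3), from world to camera coordinates, as OpenCV has them. Camera axes: x right, y down, z forward; pixel columns grow to the right and rows downward; lengths in m; the calibration is good to about 2 mm. A picture is of the moment at which its call begins. There is no depth.
- order.job_done(): hands the job in, once; it reports no verdict.
Trained networks look in a picture, given as the dict that the camera call returned (one of the last four; its "shot" number tells which), for a name from the list of things; names that differ only in an ending like _2 or _b are one class to them, and where a whole thing is asked for, a point or a joint stands for the part that bears it (a point fixed in the world has none). Each returns a list of dicts, best first, with "conf" (0 to 1); they miss things now and then, are a little off and sometimes report something else, mostly with a low value. They report only what shows in the picture. A call takes as long as a camera call. They do not tell look-alikes from the thing itself.
- finder.look_for(name, picture): "position" ([column, row] in pixels, amid what is visible of it).
- finder.mark_of(name, picture): "position" ([column, row] in pixels: a listed point, or the origin of a listed thing).
The state is a dict: "time": time; "joints": joint angles; "qd": joint speeds; "joint_torque": joint torques, N m; "eef_pos": TCP position; "ee_rot": TCP orientation; "ft_force": force on the tool from outside, world axes, zero at the start; "wrist_torque": the same for the moment, N m; "gripper_width": finger opening in m.
Only numpy, scipy, OpenCV 4.12 (cv2) and the standard library are available. Lean on these libraries where they do the work, as an engineer would, in place of code of your own. Each camera call takes 0.05 s, during which the arm holds its last target. There are 200 camera calls.

## Working session

There is one attempt and no reset: what is moved stays moved. The work goes in short steps, Python scripts to look and compute and a tool call to move; the robot and the scene stay as the last step left them, time stands still between calls to the robot, and variables do not carry over. Pictures are saved under pics/ and viewed, about 8 in all and at most 12, crops included, and the job is handed in when it is done.

Besides the shell and the picture viewer there is one more tool, called as name([rows], argument=value, ...), one row to a line, values as JSON. play_rows: Moves the arm, as the interface text tells. Its arguments: {"type":"object","properties":{"targets":{"type":"array"}},"required":["targets"]}

```bash
mkdir -p pics; ls; cat > h.py <<'E'
import numpy as np, cv2
from station import telemetry, eyes, order, finder
def P(c): 
    K=np.array([[c['fx'],0,c['cx']],[0,c['fy'],c['cy']],[0,0,1.]]); R=cv2.Rodrigues(np.array(c['rvec'],float))[0]
    return K,np.array(c['D'],float),R,np.array(c['tvec'],float).ravel()
def ray(c,px):
    K,D,R,t=P(c); u=cv2.undistortPoints(np.array([[px]],float),K,D)[0,0]
    return -R.T@t, R.T@np.array([u[0],u[1],1.])
def onz(c,px,z):
    o,d=ray(c,px); return o+d*(z-o[2])/d[2]
def tri(c1,p1,c2,p2):
    o1,d1=ray(c1,p1);o2,d2=ray(c2,p2)
    s=np.linalg.lstsq(np.c_[d1,-d2],o2-o1,rcond=None)[0]
    a=o1+d1*s[0];b=o2+d2*s[1]; return (a+b)/2,np.linalg.norm(a-b)
def proj(c,X):
    K,D,R,t=P(c); return cv2.projectPoints(np.array(X,float).reshape(-1,3),cv2.Rodrigues(R)[0],t,K,D)[0].reshape(-1,2)
def save(c,n,crop=None,s=1):
    im=c['color'][:,:,::-1]
    if crop: im=im[crop[1]:crop[3],crop[0]:crop[2]]
    cv2.imwrite('pics/'+n,cv2.resize(im,None,fx=s,fy=s,interpolation=cv2.INTER_CUBIC))
E
python3 - <<'E'
from h import *
s=eyes.capture('scene');t=eyes.capture('top')
im=np.vstack([s['color'],t['color']])[:,:,::-1]
save(s,'s0.png',None,1.42);save(t,'t0.png',None,1.42)
for n in 'carrier carrier_tab carrier_eye coupon_1_center coupon_1_blue_end stand hook_seat hook_tip tape_roll timer marker beaker'.split():
    for nm,c in(('s',s),('t',t)):
        print(n,nm,[(np.round(d['position']).tolist(),round(d['conf'],2)) for d in finder.mark_of(n,c)])
print(telemetry.state())
for c in (s,t): print(-P(c)[2].T@P(c)[3])
E
```

```text
pics
carrier s [([372.0, 298.0], 0.77), ([396.0, 291.0], 0.24)]
carrier t [([352.0, 176.0], 0.61)]
carrier_tab s [([375.0, 264.0], 0.72)]
carrier_tab t [([355.0, 166.0], 0.97)]
carrier_eye s [([373.0, 274.0], 0.85), ([242.0, 350.0], 0.67), ([347.0, 270.0], 0.17)]
carrier_eye t [([356.0, 171.0], 0.94)]
coupon_1_center s [([346.0, 271.0], 0.83), ([226.0, 190.0], 0.64), ([290.0, 282.0], 0.59), ([308.0, 318.0], 0.59)]
coupon_1_center t [([333.0, 182.0], 0.72), ([324.0, 226.0], 0.69), ([356.0, 174.0], 0.45), ([359.0, 235.0], 0.43)]
coupon_1_blue_end s [([303.0, 291.0], 0.92), ([341.0, 279.0], 0.82), ([318.0, 312.0], 0.62)]
coupon_1_blue_end t [([337.0, 192.0], 0.67), ([358.0, 222.0], 0.55), ([334.0, 224.0], 0.54)]
stand s [([213.0, 228.0], 0.79)]
stand t [([207.0, 254.0], 0.63)]
hook_seat s [([219.0, 185.0], 0.89), ([375.0, 263.0], 0.17)]
hook_seat t [([231.0, 252.0], 0.86), ([250.0, 249.0], 0.62)]
hook_tip s [([225.0, 190.0], 0.68)]
hook_tip t [([251.0, 250.0], 0.7)]
tape_roll s [([256.0, 192.0], 0.59)]
tape_roll t [([170.0, 188.0], 0.53)]
timer s [([373.0, 273.0], 0.62), ([389.0, 249.0]
[... 263 characters left out ...]
,  1.56447600e+00,  4.02699614e-06,
        1.25739261e+00, -2.00379300e-02]), 'qd': array([ 8.35713148e-05,  3.92537640e-04,  5.77716913e-04,  7.77014320e-06,
       -8.40395050e-04, -1.80810741e-03]), 'joint_torque': array([-3.85539784e-05, -4.15406585e+01, -2.34419167e+01, -6.86842071e-06,
        3.16573160e-04, -2.51150823e-06]), 'eef_pos': array([0.24584241, 0.51979591, 0.40475873]), 'ee_rot': array([-2.65408742e+00, -1.68075436e+00, -1.90315292e-04]), 'ft_force': array([-0.55730722,  0.03185101,  0.40459604]), 'wrist_torque': array([ 0.0061271 , -0.02932494,  0.00749949]), 'gripper_width': 0.08533769099132345}
[ 0.15848608 -0.71041816  0.61403335]
[ 0.39701543 -0.01885736  1.03169774]
```

View pics/s0.png

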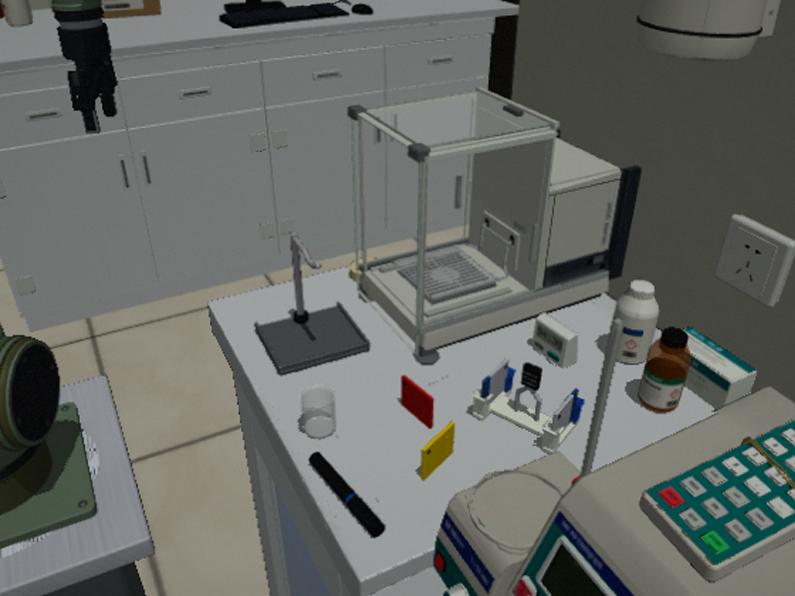

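View pics/t0.png

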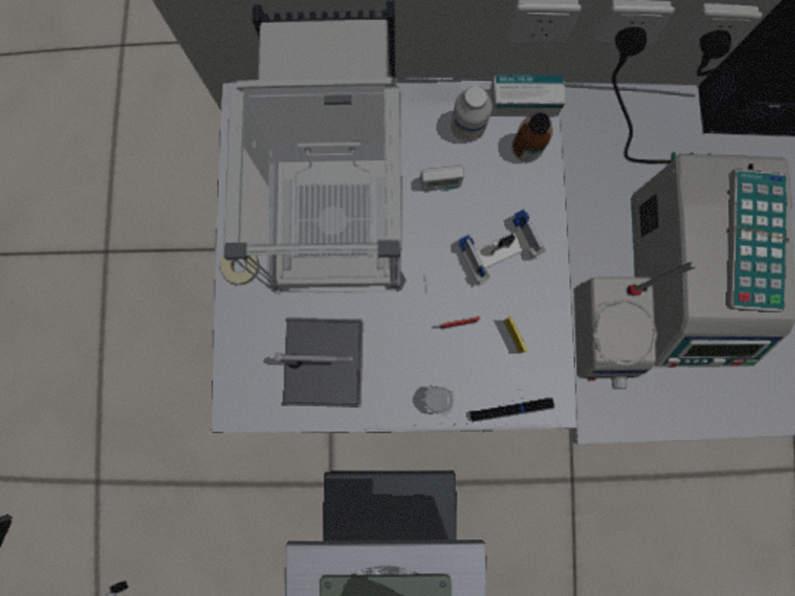

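The overview shows the carrier at about top pixel (352,176), the stand with its hook at (207,254), and the red and yellow decoys at (324,226) and (362,235). I need closer crops to see which coupon is reversed.

```bash
python3 - <<'E'
from h import *
s=eyes.capture('scene');t=eyes.capture('top')
a=cv2.resize(s['color'][240:330,320:420,::-1],None,fx=5.5,fy=5.5,interpolation=cv2.INTER_CUBIC)
b=cv2.resize(t['color'][140:210,310:395,::-1],None,fx=5.5,fy=5.5,interpolation=cv2.INTER_CUBIC)
im=np.zeros((500,1020,3),np.uint8);im[:495,:550]=a;im[:385,550:550+467]=b
cv2.imwrite('pics/c0.png',cv2.resize(im,None,fx=.78,fy=.78))
f=lambda n,c:finder.mark_of(n,c)[0]['position']
for n in ['carrier','carrier_tab','carrier_eye','stand','hook_seat','hook_tip','beaker','marker','timer']:
    print(n,tri(s,f(n,s),t,f(n,t)))
print('tab',onz(t,f('carrier_tab',t),.072),'eye',onz(t,f('carrier_eye',t),.051),'tip',onz(t,[251,250],.16),'seat',onz(t,[231,252],.152))
E
```

```text
Traceback (most recent call last):
ValueError: could not broadcast input array from shape (385,468,3) into shape (385,467,3)
```

```bash
cat >> h.py <<'E'
def pair(s,cs,t,ct,n,k=5.5):
    a=cv2.resize(s['color'][cs[1]:cs[3],cs[0]:cs[2],::-1],None,fx=k,fy=k,interpolation=cv2.INTER_CUBIC)
    b=cv2.resize(t['color'][ct[1]:ct[3],ct[0]:ct[2],::-1],None,fx=k,fy=k,interpolation=cv2.INTER_CUBIC)
    h=max(len(a),len(b)); pd=lambda i:np.pad(i,((0,h-len(i)),(0,0),(0,0)))
    im=np.hstack([pd(a),pd(b)]);f=min(1,800/im.shape[1],600/h)
    cv2.imwrite('pics/'+n,cv2.resize(im,None,fx=f,fy=f))
E
python3 - <<'E'
from h import *
s=eyes.capture('scene');t=eyes.capture('top')
pair(s,(325,240,420,330),t,(310,140,395,210),'c0.png',4.4)
f=lambda n,c:finder.mark_of(n,c)[0]['position']
for n in ['carrier','carrier_tab','carrier_eye','stand','hook_seat','hook_tip','beaker','marker','timer']:
    print(n,tri(s,f(n,s),t,f(n,t)))
print('tab',onz(t,f('carrier_tab',t),.072),'eye',onz(t,f('carrier_eye',t),.051),'tip',onz(t,[251,250],.16),'seat',onz(t,[231,252],.152))
E
```

```text
carrier (array([ 6.19745764e-01, -1.94415828e-01,  5.87627043e-04]), np.float64(0.006540311511162504))Traceback (most recent call last):
  File "<stdin>", line 6, in <module>
  File "<stdin>", line 4, in <lambda>
IndexError: list index out of range
```

View pics/c0.png

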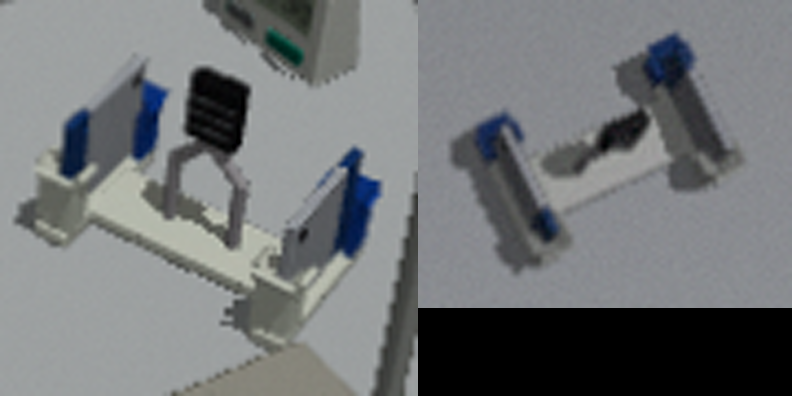

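Crop: the left coupon (carrier +y slot) has its blue at the near, white-guide end, so it is the reversed one. The right one is correct. I'll refine the poses with a small model-to-image fit.

```bash
cat > fit.py <<'E'
from h import *
from scipy.optimize import minimize
def box(x0,x1,y0,y1,z0,z1): return np.array([[x,y,z] for x in(x0,x1) for y in(y0,y1) for z in(z0,z1)])/1000
def carrier(blue=(-1,1),w=7,coup=(1,1)):
    p=[(box(-10,10,-44,44,0,7),1)]
    for i,s in enumerate((1,-1)):
        c=50*s; p.append((box(-38,38,c-8,c+8,0,8),1))
        for d in(-1,1):
            col=2 if d>0 else 1; xs=sorted((22*d,38*d))
            for sy in(-1,1):
                ys=sorted((c+sy*4,c+sy*8)); p.append((box(*xs,*ys,8,38),col))
            xe=sorted((34*d,38*d)); p.append((box(*xe,c-8,c+8,8,38),col))
        if coup[i]:
            b=blue[i]; p.append((box(*sorted((-30*b,16*b)),c-2.5,c+2.5,8,58),3)); p.append((box(*sorted((16*b,30*b)),c-2.5,c+2.5,8,58),2))
    for s in(-1,1):
        p.append((box(-3,3,15*s-3,15*s+3,7,40),4)); p.append((np.vstack([box(-3,3,15*s-3,15*s+3,38,40),box(-3,3,-3,3,51,57)]),4))
    p.append((box(-5,5,-12,12,56,88),5)); return p
def stand():
    pts=[(0,154),(-45,154),(-60,148),(-80,148),(-100,158)]
    p=[(box(-6,6,-6,6,17,161),1)]
    for a,b in zip(pts,pts[1:]): p.append((np.vstack([box(q[0]-2,q[0]+2,-4,4,q[1]-4,q[1]+4) for q in(a,b)]),1))
    return p
def xf(X,q):
    x,y,th=q[:3]; z=q[3] if len(q)>3 else 0; c,s=np.cos(th),np.sin(th)
    return X@np.array([[c,-s,0],[s,c,0],[0,0,1]]).T+[x,y,z]
def labels(parts,q,c,roi,S=4):
    o=ray(c,[0,0])[0]; W=[(xf(X,q),l) for X,l in parts]
    W.sort(key=lambda a:-np.linalg.norm(a[0].mean(0)-o))
    h,w=roi[3]-roi[1],roi[2]-roi[0]; L=np.zeros((h*S,w*S),np.uint8)
    for X,l in W:
        u=(proj(c,X)-[roi[0],roi[1]]+.5)*S-.5
        cv2.fillConvexPoly(L,cv2.convexHull(np.round(u*16).astype(np.int32)),int(l),shift=4)
    return L
def cost(q,parts,views):
    e=0
    for c,roi in views:
        S=4;L=labels(parts,q,c,roi,S); im=c['color'][roi[1]:roi[3],roi[0]:roi[2]].astype(float)
        n=max(l for _,l in parts)+1
        A=np.stack([cv2.resize((L==k).astype(np.float32),(im.shape[1],im.shape[0]),interpolation=cv2.INTER_AREA) for k in range(n)],-1).reshape(-1,n)
        B=im.reshape(-1,3); w=np.ones(len(B))
        for _ in range(3):
            col=np.linalg.lstsq(A*w[:,None]+1e-9,B*w[:,None],rcond=None)[0]; r=np.linalg.norm(B-A@col,axis=1); w=1/np.sqrt(1+r/15)
        e+=np.minimum(r,80).sum()
    return e/1e3
def fit(q0,parts,views,step=(.008,.008,.15)):
    best=None
    for k in(1,.4):
        q=np.array(q0 if best is None else best.x,float); n=len(q); st=np.array(list(step)+[.01]*(n-3))*k
        best=minimize(cost,q,args=(parts,views),method='Nelder-Mead',options=dict(initial_simplex=np.vstack([q]+[q+st*np.eye(n)[i] for i in range(n)]),xatol=2e-4,fatol=1e-3,maxiter=150))
    return best.x,best.fun
def overlay(parts,q,c,roi,k=5):
    im=cv2.resize(c['color'][roi[1]:roi[3],roi[0]:roi[2],::-1],None,fx=k,fy=k,interpolation=cv2.INTER_CUBIC)
    for X,l in parts:
        u=(proj(c,xf(X,q))-[roi[0],roi[1]]+.5)*k-.5
        cv2.polylines(im,[cv2.convexHull(np.round(u).astype(np.int32))],True,(0,255,0) if l!=2 else (0,255,255),1)
    return im
def side(ims,n):
    h=max(map(len,ims)); im=np.hstack([np.pad(i,((0,h-len(i)),(0,0),(0,0))) for i in ims]); f=min(1,800/im.shape[1],600/h)
    cv2.imwrite('pics/'+n,cv2.resize(im,None,fx=f,fy=f,interpolation=cv2.INTER_AREA))
E
cat > a.py <<'E'
from fit import *
s=eyes.capture('scene');t=eyes.capture('top')
V=[(s,(325,245,420,322)),(t,(315,140,390,205))]
for y0 in(.3,.5):
    q,f=fit([.61,-.19,y0],carrier(),V); print('both',q.round(4),f)
qt,f=fit(q,carrier(),V[1:]); print('top',qt.round(4),f)
qs,f=fit(q,carrier(),V[:1]); print('scene',qs.round(4),f)
VS=[(s,(195,155,235,240)),(t,(175,240,260,262))]
r,f=fit([.485,.2+.0,1.57],stand(),VS); print('stand',r.round(4),f)
rt,f=fit(r,stand(),VS[1:]);print('top',rt.round(4)); rs,f=fit(r,stand(),VS[:1]);print('sc',rs.round(4))
side([overlay(carrier(),q,*V[0],4),overlay(carrier(),q,*V[1],4)],'o1.png')
side([overlay(stand(),r,*VS[0],5),overlay(stand(),r,*VS[1],5)],'o2.png')
a=cv2.imread('pics/o1.png');b=cv2.imread('pics/o2.png')[:270]
w=max(a.shape[1],b.shape[1]);cv2.imwrite('pics/o.png',np.vstack([np.pad(i,((0,0),(0,w-i.shape[1]),(0,0))) for i in(a,b)]))
for n in ['stand','hook_seat','hook_tip']:
    for c in(s,t):
        d=finder.mark_of(n,c); print(n,c is s,[np.round(x['position'],1).tolist() for x in d[:2]])
print(proj(t,xf(np.array([[0,0,0],[-.07,0,.152],[-.104,0,.158]]),r)).round(1).tolist(),proj(s,xf(np.array([[0,0,0],[-.07,0,.152],[-.104,0,.158]]),r)).round(1).tolist())
E
time python3 a.py
```

```text
both [ 0.6221 -0.1919  0.4369] 258.1449758850674
both [ 0.6218 -0.1923  0.4354] 258.23655537453686
top [ 0.6207 -0.1877  0.4329] 79.09488724129996
scene [ 0.6203 -0.1937  0.439 ] 171.78831512480852
stand [0.4628 0.2066 1.3133] 222.56912024225798
top [0.4505 0.1946 1.4717]
sc [0.4227 0.0903 1.2428]
stand True [[212.9, 226.8]]
stand False [[207.7, 255.9]]
hook_seat True [[219.4, 183.3]]
hook_seat False [[230.0, 257.0]]
hook_tip True [[225.6, 189.0], [213.5, 227.4]]
hook_tip False [[250.1, 248.7]]
[[180.9, 245.4], [198.1, 249.4], [214.2, 253.5]] [[210.8, 213.1], [209.2, 168.6], [210.8, 173.7]]
real	0m22.662s
user	0m32.903s
sys	0m0.434s
```

View pics/o.png

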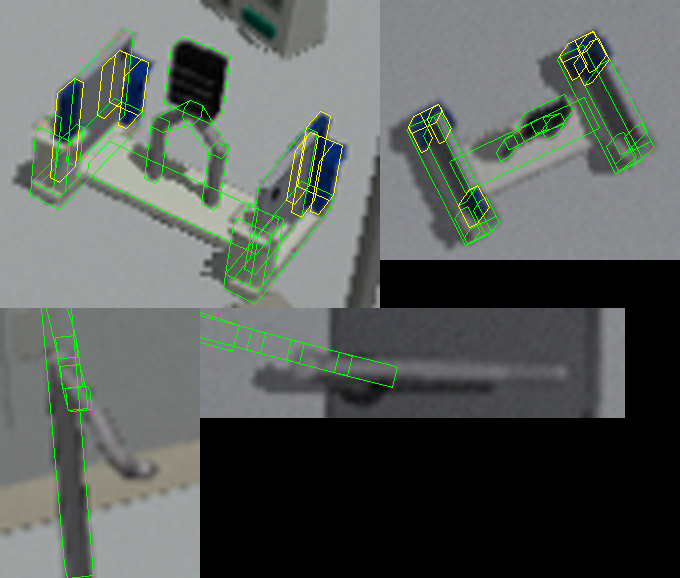

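```bash
cat > b.py <<'E'
from fit import *
from scipy.optimize import least_squares
s=eyes.capture('scene');t=eyes.capture('top')
M=np.array([[-.102,0,.158],[0,0,.158],[0,0,.017],[-.07,0,.150]])
ob=[(t,0,(248,252.8),1),(s,0,(224,187.5),1),(t,2,(207.5,255.5),.5),(s,2,(213,226.5),.7),(t,1,(188,254.2),.7)]
res=lambda q:np.concatenate([(proj(c,xf(M[i:i+1],q))[0]-p)*w for c,i,p,w in ob])
r=least_squares(res,[.47,.2,1.57]).x; print(r,res(r).round(1))
VS=[(s,(200,160,235,230)),(t,(180,240,258,262))]
r1,f=fit(r,stand(),VS,(.004,.004,.06));print(r1,f,res(r1).round(1))
rt,f=fit(r,stand(),VS[1:],(.004,.004,.06));print(rt,f)
for q in (r,r1): print('seat',xf(np.array([[-.07,0,.152]]),q))
side([overlay(stand(),r1,*VS[0],5),overlay(stand(),r1,*VS[1],6)],'o3.png')
print(tri(s,(224,187.5),t,(248,252.8)))
E
python3 b.py
```

```text
[0.4384617  0.1447323  1.56519491] [-1.5 -0.4 -0.4  0.1 -0.7 -0.  -2.1 -2.5  4.6 -1.1]
[0.45008055 0.1688795  1.43426116] 154.45058481321118 [-14.4   0.6  -6.2  -5.4  -6.   -2.5  -1.4  -7.2  -3.9  -5.2]
[0.44975761 0.16848806 1.44355063] 50.6572789262358
seat [[0.4380696 0.0747334 0.152    ]]
seat [[0.44055275 0.09953096 0.152     ]]
(array([0.43722029, 0.03954033, 0.16002966]), np.float64(0.0004479515455058014))
```

View pics/o3.png

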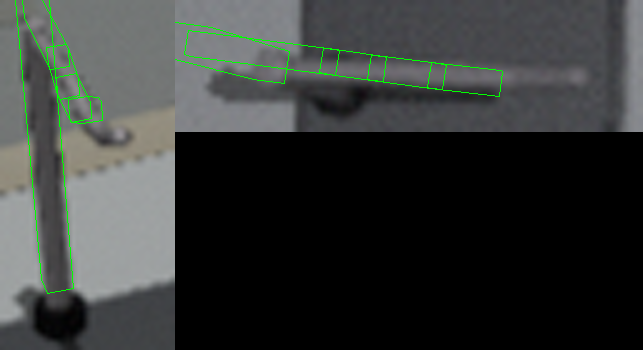

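The overlay fits the carrier well: (0.621, -0.190), yaw 0.436. The hook tip triangulates to (0.437, 0.040, 0.160), with the hook pointing along world -y. Next is a small planner that works out row numbers, then I move.

```bash
cat > plan.py <<'E'
import numpy as np
from station import telemetry
def cur():
    st=telemetry.state(); v=st['ee_rot']; v=np.asarray(v)
    import cv2
    R=cv2.Rodrigues(v)[0]; return np.array([*st['eef_pos'],np.arctan2(R[1,0],R[0,0])]),st,R
def rows(wps,grip,step=.05,turn=.18):
    p,st,R=cur(); p=p.copy(); out=[]
    print('t',round(st['time'],2),'pose',p.round(4),'tilt',R[:,2].round(3),'F',np.round(st['ft_force'],1),'w',round(st['gripper_width'],4),'q',np.round(st['joints'],2))
    for w in wps:
        w=np.array(w,float); d=w-p; n=int(max(1,np.ceil(np.linalg.norm(d[:3])/step-1e-6),np.ceil(abs(d[3])/turn-1e-6)))
        for k in range(n):
            e=(w-p)/(n-k); c,s=np.cos(p[3]),np.sin(p[3])
            r=np.round([e[0]*c+e[1]*s,e[0]*s-e[1]*c,-e[2],-e[3]],3); out.append([*r.tolist(),grip])
            p=p+[r[0]*c+r[1]*s,r[0]*s-r[1]*c,-r[2],-r[3]]
    for i in range(0,len(out),10): print(str(out[i:i+10]).replace(' ',''))
E
python3 - <<'E'
from plan import *
rows([[.37,.0,.36,2.007],[.42,-.12,.33,2.007],[.6,-.145,.30,2.007]],.3)
E
```

```text
t 2.2 pose [0.2458 0.5198 0.4047 1.129 ] tilt [ 0.  0. -1.] F [0.5 0.3 0.5] w 0.0855 q [ 1.11  0.32  1.56 -0.    1.26 -0.02]
[[-0.038,0.03,0.004,-0.08,0.3],[-0.04,0.027,0.004,-0.08,0.3],[-0.042,0.024,0.004,-0.08,0.3],[-0.044,0.021,0.004,-0.08,0.3],[-0.046,0.017,0.004,-0.08,0.3],[-0.047,0.013,0.004,-0.08,0.3],[-0.048,0.01,0.004,-0.08,0.3],[-0.048,0.006,0.004,-0.08,0.3],[-0.048,0.002,0.004,-0.079,0.3],[-0.049,-0.002,0.004,-0.08,0.3]]
[[-0.048,-0.007,0.005,-0.079,0.3],[-0.043,-0.002,0.01,-0.0,0.3],[-0.043,-0.002,0.01,-0.0,0.3],[-0.044,-0.001,0.01,-0.0,0.3],[-0.025,0.038,0.007,-0.0,0.3],[-0.024,0.038,0.008,-0.0,0.3],[-0.025,0.038,0.007,-0.0,0.3],[-0.024,0.038,0.008,-0.0,0.3]]
```

play_rows([
  [[-0.038, 0.03, 0.004, -0.08, 0.3], [-0.04, 0.027, 0.004, -0.08, 0.3], [-0.042, 0.024, 0.004, -0.08, 0.3], [-0.044, 0.021, 0.004, -0.08, 0.3], [-0.046, 0.017, 0.004, -0.08, 0.3], [-0.047, 0.013, 0.004, -0.08, 0.3], [-0.048, 0.01, 0.004, -0.08, 0.3], [-0.048, 0.006, 0.004, -0.08, 0.3], [-0.048, 0.002, 0.004, -0.079, 0.3], [-0.049, -0.002, 0.004, -0.08, 0.3]],
])

```text
time: 3.45
eef_pos: [0.3597, 0.0457, 0.3649]
ee_rot: [1.787, 2.582, 0.002]
ft_force: [-0.0, 0.3, -0.3]
gripper_width: 0.0259
```

play_rows([
  [[-0.048, -0.007, 0.005, -0.079, 0.3], [-0.043, -0.002, 0.01, 0, 0.3], [-0.043, -0.002, 0.01, 0, 0.3], [-0.044, -0.001, 0.01, 0, 0.3], [-0.025, 0.038, 0.007, 0, 0.3], [-0.024, 0.038, 0.008, 0, 0.3], [-0.025, 0.038, 0.007, 0, 0.3], [-0.024, 0.038, 0.008, 0, 0.3], [0, 0, 0, 0, 0.3], [0, 0, 0, 0, 0.3]],
])

```text
time: 4.7
eef_pos: [0.5988, -0.1446, 0.2993]
ee_rot: [-1.687, -2.648, 0.001]
ft_force: [-0.0, 0.1, 0.5]
gripper_width: 0.0256
```

```bash
python3 - <<'E'
from plan import *
rows([[.6,-.145,.30,2.007],[.6,-.145,.236,2.007]],.3,.025)
from h import *
s=eyes.capture('scene');t=eyes.capture('top');pair(s,(320,150,420,330),t,(305,90,400,210),'g1.png',4)
E
```

```text
t 4.7 pose [ 0.5988 -0.1446  0.2993  2.0071] tilt [-0.002  0.    -1.   ] F [-0.   0.1  0.5] w 0.0256 q [-0.26  0.46  1.62  0.    1.06 -2.26]
[[-0.001,0.001,-0.001,0.0,0.3],[0.0,-0.0,0.021,0.0,0.3],[0.0,-0.0,0.022,0.0,0.3],[0.0,-0.0,0.021,0.0,0.3]]
```

View pics/g1.png

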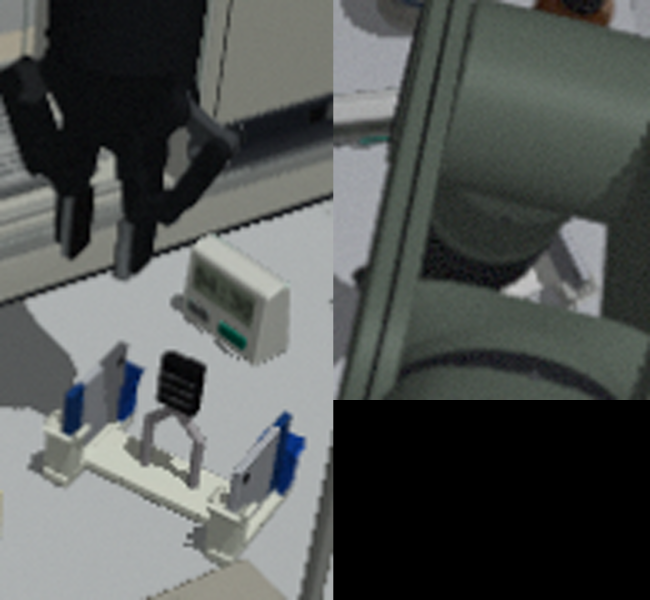

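Fingers are about centred over the left coupon in the scene view (fingertips near (339,214) and (351,219)). Descending to just above the plate and checking there.

play_rows([
  [[-0.001, 0.001, 0.02, 0, 0.3], [0, 0, 0.02, 0, 0.3], [0, 0, 0.015, 0, 0.3], [0, 0, 0, 0, 0.3]],
])

```text
time: 5.3
eef_pos: [0.5999, -0.1451, 0.244]
ee_rot: [-1.687, -2.648, 0.001]
ft_force: [-0.1, -0.4, 0.8]
gripper_width: 0.0257
```

```bash
python3 - <<'E'
from plan import *
rows([[.6,-.145,.207,2.007]],.3,.015)
from h import *
p=cur()[0]
s=eyes.capture('scene')
c,sn=np.cos(p[3]),np.sin(p[3])
im=cv2.resize(s['color'][220:320,320:420,::-1],None,fx=6,fy=6,interpolation=cv2.INTER_CUBIC)
for d in(-.0128,0,.0128):
  for e in (-.011,.011):
    u=proj(s,[p[0]+d*c+e*sn,p[1]+d*sn-e*c,p[2]-.171])[0]; print(u)
    cv2.circle(im,tuple(int(v) for v in ((u-[320,220]+.5)*6)),3,(0,0,255),-1)
cv2.imwrite('pics/g2.png',im)
E
```

```text
t 5.3 pose [ 0.5999 -0.1451  0.244   2.0068] tilt [-0.002  0.001 -1.   ] F [-0.1 -0.4  0.8] w 0.0257 q [-0.26  0.52  1.68  0.    0.95 -2.26]
[[0.0,0.0,0.012,-0.0,0.3],[0.0,0.0,0.012,-0.0,0.3],[0.0,0.0,0.013,-0.0,0.3]]
[351.48338995 258.87581038]
[357.57337063 252.92421695]
[345.32675664 256.21569626]
[351.47761096 250.35065782]
[339.25585717 253.59220173]
[345.46504905 247.81198948]
```

View pics/g2.png

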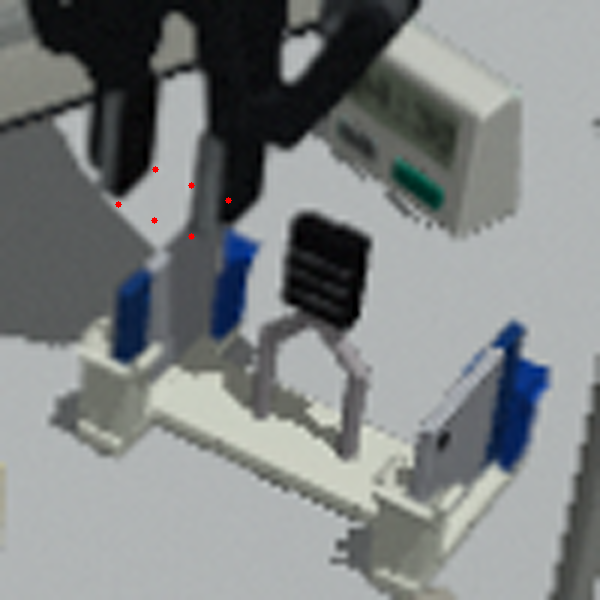

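The projected fingertip points agree with the image, and the plate lies between the fingers. Descend and grip.

play_rows([
  [[0, 0, 0.012, 0, 0.3], [0, 0, 0.012, 0, 0.3], [0, 0, 0.012, 0, 0.3], [0, 0, 0, 0, 0.3], [0, 0, 0, 0, 0.0], [0, 0, 0, 0, 0.0], [0, 0, 0, 0, 0.0], [0, 0, 0, 0, 0.0]],
])

```text
time: 6.35
eef_pos: [0.6012, -0.1456, 0.2096]
ee_rot: [1.687, 2.648, 0.001]
ft_force: [-1.6, -1.3, 9.4]
gripper_width: 0.0035
```

play_rows([
  [[0, 0, -0.008, 0, 0.0], [0, 0, -0.01, 0, 0.0], [0, 0, -0.015, 0, 0.0], [0, 0, -0.02, 0, 0.0], [0, 0, -0.025, 0, 0.0], [0, 0, -0.012, 0, 0.0], [0, 0, 0, 0, 0.0]],
])

```text
time: 7.22
eef_pos: [0.6008, -0.1452, 0.2997]
ee_rot: [1.687, 2.648, 0.001]
ft_force: [0.6, 0.3, -0.9]
gripper_width: 0.0037
```

```bash
python3 - <<'E'
from plan import *
from fit import *
p,st,R=cur();print(p.round(4),st['ft_force'].round(1),st['gripper_width'])
s=eyes.capture('scene')
V=[(s,(340,260,420,322))]
q,f=fit([.6215,-.1905,.436],carrier(coup=(0,1)),V,(.004,.004,.05));print(q.round(4),f)
a=overlay(carrier(coup=(0,1)),q,s,(320,200,420,325),4); b=cv2.resize(s['color'][200:325,320:420,::-1],None,fx=4,fy=4,interpolation=cv2.INTER_CUBIC)
side([b,a],'g3.png')
E
```

```text
[ 0.6008 -0.1452  0.2997  2.007 ] [ 0.6  0.3 -0.9] 0.0037251831812335342
[ 0.6201 -0.1908  0.4348] 136.28487583013387
```

View pics/g3.png

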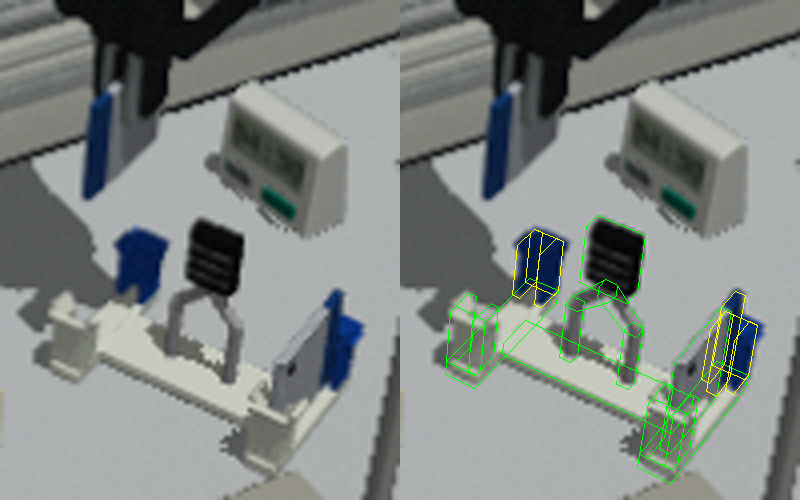

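The coupon is held and lifted clear, and the carrier stayed put. Now the half turn.

play_rows([
  [[0, 0, 0, 0.1745, 0], [0, 0, 0, 0.1745, 0], [0, 0, 0, 0.1745, 0], [0, 0, 0, 0.1745, 0], [0, 0, 0, 0.1745, 0], [0, 0, 0, 0.1745, 0], [0, 0, 0, 0.1745, 0], [0, 0, 0, 0.1745, 0], [0, 0, 0, 0.1745, 0]],
])

```text
time: 8.4
eef_pos: [0.6004, -0.1451, 0.2972]
ee_rot: [-3.068, -0.671, 0.004]
ft_force: [-0.6, 0.6, -0.4]
gripper_width: 0.0037
```

play_rows([
  [[0, 0, 0, 0.1745, 0], [0, 0, 0, 0.1745, 0], [0, 0, 0, 0.1745, 0], [0, 0, 0, 0.1745, 0], [0, 0, 0, 0.1745, 0], [0, 0, 0, 0.1745, 0], [0, 0, 0, 0.1745, 0], [0, 0, 0, 0.1745, 0], [0, 0, 0, 0.176, 0], [0, 0, 0, 0, 0]],
])

```text
time: 9.65
eef_pos: [0.6004, -0.1451, 0.2974]
ee_rot: [2.65, -1.686, -0.004]
ft_force: [-0.0, -0.2, 0.6]
gripper_width: 0.0041
```

```bash
cat > c.py <<'E'
from plan import *
from fit import *
p,st,R=cur();print(p.round(4),st['ft_force'].round(1),st['gripper_width'])
# held coupon: blue toward +x of carrier; frame origin = coupon centre on bottom edge z=0
cp=[(box(-30,16,-2.5,2.5,0,50),1),(box(16,30,-2.5,2.5,0,50),2)]
u=np.array([np.cos(.435),np.sin(.435)])
s=eyes.capture('scene')
yaw=p[3]+np.pi/2
def qc(a): return [p[0]+a[0]*np.cos(yaw),p[1]+a[0]*np.sin(yaw),yaw,a[1]]
z0=p[2]-.2096+.008
c0=proj(s,xf(np.array([[0,0,.015]]),qc([0,z0])))[0].astype(int)
roi=(c0[0]-20,c0[1]-8,c0[0]+20,c0[1]+20)
best=min(((cost(qc([a/1000,z0+b/1000]),cp,[(s,roi)]),a,b) for a in np.arange(-6,6.1,1) for b in np.arange(-6,6.1,1)))
print(best)
a=minimize(lambda a:cost(qc(a),cp,[(s,roi)]),[best[1]/1e3,z0+best[2]/1e3],method='Nelder-Mead',options=dict(initial_simplex=np.array([[best[1]/1e3,z0+best[2]/1e3],[best[1]/1e3+.001,z0+best[2]/1e3],[best[1]/1e3,z0+best[2]/1e3+.001]]),xatol=1e-4)).x
print('offset along x, dz',a[0],a[1]-z0,'centre',qc(a))
side([overlay(cp,qc(a),s,(roi[0]-10,roi[1]-15,roi[2]+10,roi[3]+10),7)],'g4.png')
E
python3 c.py
```

```text
[ 0.6004 -0.1451  0.2974 -1.1334] [-0.  -0.2  0.6] 0.004147363844424686
(np.float64(27.852740374601066), np.float64(0.0), np.float64(4.0))
offset along x, dz 0.00031622314453125006 0.004655914306640613 centre [np.float64(0.6007093513322649), np.float64(-0.14500285547809671), np.float64(0.43738804321792), np.float64(0.10050250658339191)]
```

View pics/g4.png

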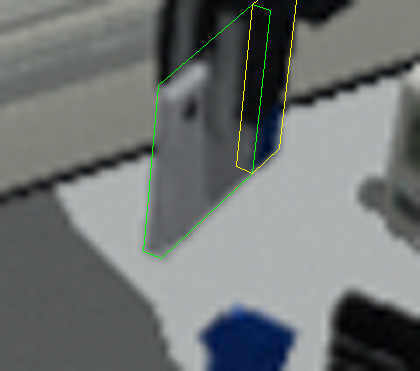

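Held coupon, dot end toward the white guide and blue toward +x, lies within about 1 mm of the slot. Inserting with force checks.

play_rows([
  [[0.0003, 0.0005, 0.02, 0, 0], [0, 0, 0.02, 0, 0], [0, 0, 0.01, 0, 0], [0, 0, 0, 0, 0], [0, 0, 0.005, 0, 0], [0, 0, 0.005, 0, 0], [0, 0, 0.003, 0, 0]],
])

```text
time: 10.58
eef_pos: [0.6004, -0.1457, 0.2356]
ee_rot: [-2.649, 1.689, -0.0]
ft_force: [0.2, -0.7, -0.1]
gripper_width: 0.0036
```

```bash
python3 - <<'E'
from plan import *
from fit import *
p,st,R=cur();print(p.round(4),st['ft_force'].round(1),st['gripper_width'],st['wrist_torque'].round(2))
s=eyes.capture('scene')
save(s,'g5.png',(320,220,420,320),6)
E
```

```text
[ 0.6004 -0.1457  0.2356 -1.1354] [ 0.2 -0.7 -0.1] 0.0035797183012510093 [ 0.01 -0.    0.03]
```

View pics/g5.png

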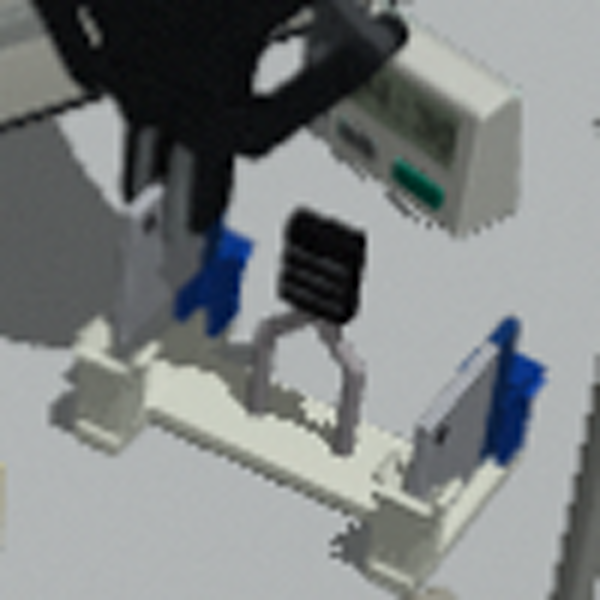

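The coupon is entering the guides (near end at about (340,278)) without force. Continue down. Ten pictures viewed so far.

play_rows([
  [[0, 0, 0.004, 0, 0], [0, 0, 0.004, 0, 0], [0, 0, 0.004, 0, 0], [0, 0, 0, 0, 0]],
])

```text
time: 11.12
eef_pos: [0.6016, -0.1454, 0.227]
ee_rot: [-2.645, 1.688, -0.009]
ft_force: [-1.7, 1.9, 12.9]
gripper_width: 0.0037
```

play_rows([
  [[0, 0, 0.004, 0, 0], [0, 0, 0.004, 0, 0], [0, 0, 0.003, 0, 0], [0, 0, 0, 0, 0]],
])

```text
time: 11.62
eef_pos: [0.6004, -0.1458, 0.2119]
ee_rot: [2.648, -1.689, -0.001]
ft_force: [-0.6, -1.3, -0.9]
gripper_width: 0.004
```

play_rows([
  [[0, 0, 0.002, 0, 0], [0, 0, 0.002, 0, 0], [0, 0, 0.001, 0, 0], [0, 0, 0, 0, 0]],
])

```text
time: 12.12
eef_pos: [0.6006, -0.1456, 0.2108]
ee_rot: [-2.648, 1.689, -0.002]
ft_force: [-3.6, 1.3, 18.0]
gripper_width: 0.0036
```

play_rows([
  [[0, 0, 0.001, 0, 0], [0, 0, 0, 0, 0], [0, 0, 0, 0, 0.3], [0, 0, 0, 0, 0.3], [0, 0, -0.003, 0, 0.3], [0, 0, -0.02, 0, 0.3], [0, 0, -0.04, 0, 0.3], [0, 0, -0.04, 0, 0.3], [0, 0, 0, 0, 0.3]],
])

```text
time: 13.25
eef_pos: [0.6013, -0.1462, 0.3129]
ee_rot: [-2.647, 1.688, -0.011]
ft_force: [0.8, -1.1, 0.3]
gripper_width: 0.0258
```

```bash
cat > d.py <<'E'
from plan import *
from fit import *
p,st,R=cur();print(p.round(4),st['ft_force'].round(1),st['gripper_width'])
s=eyes.capture('scene');V=[(s,(325,255,420,322))]
P=carrier(blue=(1,1));q,f=fit([.621,-.1905,.436],P,V,(.004,.004,.05));print(q.round(4),f)
# coupon heights, each by its own dz
for i,sgn in enumerate((1,-1)):
    es=[]
    for dz in range(-4,13,2):
        Q=[(X+([0,0,dz/1000] if abs(X[:,1].mean()-.05*sgn)<.001 and np.ptp(X[:,2])>.049 else [0,0,0]),l) for X,l in P]
        es.append(round(cost(q,Q,V),1))
    print(sgn,es)
a=overlay(P,q,s,(320,230,420,325),4); b=cv2.resize(s['color'][230:325,320:420,::-1],None,fx=4,fy=4,interpolation=cv2.INTER_CUBIC)
side([b,a],'g6.png')
E
python3 d.py
```

```text
[ 0.6013 -0.1462  0.3129 -1.1356] [ 0.8 -1.1  0.3] 0.025814713239757512
[ 0.6291 -0.1949  0.3764] 184.13962043755896
1 [np.float64(184.0), np.float64(183.8), np.float64(184.1), np.float64(184.8), np.float64(185.4), np.float64(186.6), np.float64(188.0), np.float64(189.3), np.float64(190.3)]
-1 [np.float64(185.2), np.float64(185.0), np.float64(184.1), np.float64(185.0), np.float64(186.8), np.float64(188.6), np.float64(190.1), np.float64(192.0), np.float64(193.6)]
```

View pics/g6.png

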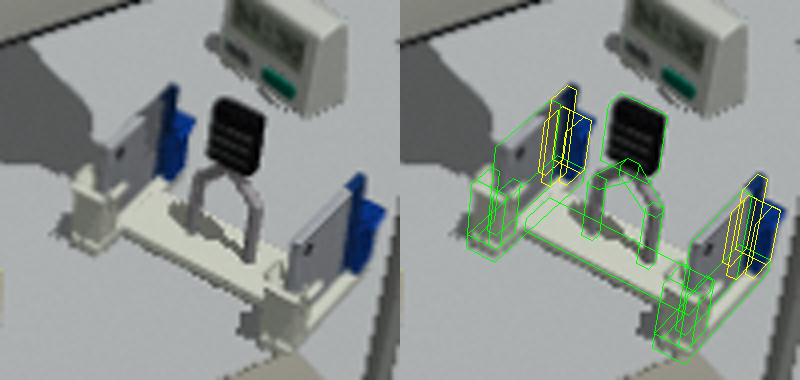

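Both coupons now have blue at the blue end and equal height, so the left one is seated. The carrier has shifted about 6 px to the right, and the fit has not converged on it. Refitting from several starts, plus the networks.

```bash
cat > e.py <<'E'
from plan import *
from fit import *
s=eyes.capture('scene');t=eyes.capture('top');V=[(s,(330,250,425,322))]
P=carrier(blue=(1,1))
for q0 in([.63,-.195,.436],[.635,-.19,.35],[.625,-.205,.5],[.63,-.2,.3]):
    q,f=fit(q0,P,V,(.006,.006,.1));print(q.round(4),round(f,1),xf(np.array([[0,0,.072]]),q).round(4))
for n,z in(('carrier_tab',.072),('carrier_eye',.051),('carrier',0)):
    for c in (s,t): print(n,[(np.round(d['position'],1).tolist(),round(d['conf'],2),onz(c,d['position'],z).round(4)[:2].tolist()) for d in finder.mark_of(n,c)])
E
python3 e.py
```

```text
[ 0.6291 -0.1947  0.3763] 216.8 [[ 0.6291 -0.1947  0.072 ]]
[ 0.6292 -0.1948  0.3762] 216.8 [[ 0.6292 -0.1948  0.072 ]]
[ 0.6292 -0.1948  0.3772] 216.8 [[ 0.6292 -0.1948  0.072 ]]
[ 0.6291 -0.1947  0.3763] 216.8 [[ 0.6291 -0.1947  0.072 ]]
carrier_tab [([378.1, 263.3], 0.74, [0.6309, -0.193])]
carrier_tab [([355.5, 160.9], 0.73, [0.6403, -0.1927])]
carrier_eye [([377.0, 269.3], 0.8, [0.6367, -0.186])]
carrier_eye []
carrier [([375.1, 294.6], 0.81, [0.6317, -0.1962])]
carrier [([353.5, 174.4], 0.67, [0.6258, -0.1996])]
```

```bash
python3 - <<'E'
from plan import *
rows([[.629,-.195,.31,.376],[.629,-.195,.239,.376]],.5,.03,.17)
E
```

```text
t 13.7 pose [ 0.6003 -0.1457  0.3088 -1.1355] tilt [-0.002  0.    -1.   ] F [ 0.4  0.  -0.3] w 0.0254 q [-0.26  0.46  1.6   0.    1.08  0.88]
[[0.006,-0.001,-0.0,-0.168,0.5],[0.006,0.001,-0.0,-0.168,0.5],[0.006,0.002,-0.0,-0.168,0.5],[0.006,0.002,-0.0,-0.168,0.5],[0.005,0.004,-0.0,-0.168,0.5],[0.005,0.004,-0.0,-0.168,0.5],[0.004,0.005,-0.0,-0.168,0.5],[0.003,0.006,-0.001,-0.168,0.5],[0.002,0.006,-0.0,-0.168,0.5],[0.0,0.0,0.024,0.0,0.5]]
[[0.0,0.0,0.023,0.0,0.5],[0.0,0.0,0.024,0.0,0.5]]
```

play_rows([
  [[0.006, -0.001, 0, -0.168, 0.5], [0.006, 0.001, 0, -0.168, 0.5], [0.006, 0.002, 0, -0.168, 0.5], [0.006, 0.002, 0, -0.168, 0.5], [0.005, 0.004, 0, -0.168, 0.5], [0.005, 0.004, 0, -0.168, 0.5], [0.004, 0.005, 0, -0.168, 0.5], [0.003, 0.006, 0, -0.168, 0.5], [0.002, 0.006, 0, -0.168, 0.5], [0, 0, 0, 0, 0.5]],
])

```text
time: 14.95
eef_pos: [0.629, -0.1952, 0.3092]
ee_rot: [-3.086, -0.584, 0.001]
ft_force: [-0.5, 1.0, 0.6]
gripper_width: 0.0426
```

play_rows([
  [[0, 0, 0.023, 0, 0.5], [0, 0, 0.023, 0, 0.5], [0, 0, 0.023, 0, 0.5], [0, 0, 0, 0, 0.5], [0, 0, 0, 0, 0], [0, 0, 0, 0, 0], [0, 0, 0, 0, 0], [0, 0, 0, 0, 0], [0, 0, 0, 0, 0]],
])

```text
time: 16.08
eef_pos: [0.6291, -0.1951, 0.2419]
ee_rot: [3.085, 0.588, 0.003]
ft_force: [-1.3, 0.2, 5.9]
gripper_width: 0.0085
```

```bash
python3 - <<'E'
from plan import *
rows([],0)
from fit import *
s=eyes.capture('scene')
q,f=fit([.629,-.195,.376],carrier(blue=(1,1)),[(s,(325,265,425,322))],(.004,.004,.05));print(q,f)
E
```

```text
t 16.07 pose [ 0.6291 -0.1951  0.2419  0.3763] tilt [ 0.002 -0.001 -1.   ] F [-1.3  0.2  5.9] w 0.0085 q [-0.32  0.58  1.57  0.    0.99 -0.69]
[ 0.62634353 -0.19771392  0.36612791] 194.76685892639773
```

Tab gripped (width 8.5 mm). Lift, then carry round the front of the balance.

play_rows([
  [[0, 0, -0.01, 0, 0], [0, 0, -0.02, 0, 0], [0, 0, -0.03, 0, 0], [0, 0, -0.03, 0, 0], [0, 0, -0.03, 0, 0], [0, 0, -0.01, 0, 0], [0, 0, 0, 0, 0]],
])

```text
time: 17.0
eef_pos: [0.6288, -0.1949, 0.3705]
ee_rot: [-3.086, -0.588, 0.0]
ft_force: [-1.3, -0.7, -3.5]
gripper_width: 0.0084
```

```bash
python3 - <<'E'
from plan import *
rows([[.50,-.16,.37,.7],[.438,-.06,.37,1.54]],0,.035,.14)
E
```

```text
t 17.0 pose [ 0.6288 -0.1949  0.3705  0.3765] tilt [-0.  0. -1.] F [-1.3 -0.7 -3.5] w 0.0084 q [-0.32  0.47  1.41  0.    1.26 -0.69]
[[-0.027,-0.02,0.0,-0.081,0],[-0.025,-0.022,0.0,-0.081,0],[-0.023,-0.024,0.0,-0.081,0],[-0.021,-0.026,0.001,-0.081,0],[0.003,-0.019,-0.0,-0.14,0],[0.005,-0.019,-0.0,-0.14,0],[0.008,-0.018,-0.0,-0.14,0],[0.011,-0.016,-0.0,-0.14,0],[0.013,-0.015,-0.0,-0.14,0],[0.014,-0.013,-0.0,-0.14,0]]
```

play_rows([
  [[-0.027, -0.02, 0, -0.081, 0], [-0.025, -0.022, 0, -0.081, 0], [-0.023, -0.024, 0, -0.081, 0], [-0.021, -0.026, 0, -0.081, 0], [0.003, -0.019, 0, -0.14, 0], [0.005, -0.019, 0, -0.14, 0], [0.008, -0.018, 0, -0.14, 0], [0.011, -0.016, 0, -0.14, 0], [0.013, -0.015, 0, -0.14, 0], [0.014, -0.013, 0, -0.14, 0]],
])

```text
time: 18.25
eef_pos: [0.4375, -0.0599, 0.3691]
ee_rot: [-2.248, -2.191, 0.003]
ft_force: [0.6, 0.2, -2.0]
gripper_width: 0.0083
```

```bash
cat > f.py <<'E'
from plan import *
from fit import *
p,st,R=cur();rows([],0)
s=eyes.capture('scene');t=eyes.capture('top');P=carrier(blue=(1,1))
q0=[p[0],p[1],p[3],p[2]-.242]
u=proj(s,xf(np.vstack([X for X,_ in P]),q0)); lo=u.min(0).astype(int)-5;hi=u.max(0).astype(int)+6
roi=(max(lo[0],0),lo[1]+12,hi[0],hi[1])
q,f=fit(q0,P,[(s,roi)],(.005,.005,.08));print('carrier fit',q.round(4),f,'vs grip',np.round(q0,4))
for n in('carrier_tab','carrier_eye','hook_seat','hook_tip','carrier'):
    for c in(s,t): print(n,[(np.round(d['position'],1).tolist(),round(d['conf'],2)) for d in finder.mark_of(n,c)[:2]])
print('proj eye by grip',proj(s,xf(np.array([[0,0,.051],[0,0,.072]]),q0)).round(1).tolist())
roi2=(185,150,320,260)
a=overlay(P,q,s,roi2,4); b=cv2.resize(t['color'][190:290,170:330,::-1],None,fx=2.5,fy=2.5)
side([a,b],'h1.png')
E
python3 f.py
```

```text
t 18.25 pose [ 0.4375 -0.0599  0.3691  1.5451] tilt [-0.003  0.001 -1.   ] F [ 0.6  0.2 -2. ] w 0.0083 q [-0.16  0.14  1.9   0.    1.1  -1.71]
carrier fit [ 0.4038 -0.1252  2.2564  0.171 ] 284.6689955637497 vs grip [ 0.4375 -0.0599  1.5451  0.1271]
carrier_tab [([245.5, 191.3], 0.76)]
carrier_tab []
carrier_eye [([246.2, 202.2], 0.87), ([242.2, 352.0], 0.51)]
carrier_eye []
hook_seat [([217.4, 180.6], 0.84), ([266.4, 196.6], 0.72)]
hook_seat [([231.9, 253.9], 0.69)]
hook_tip [([224.2, 188.8], 0.75)]
hook_tip [([252.4, 248.3], 0.59), ([172.1, 186.7], 0.54)]
carrier [([246.6, 229.8], 0.94)]
carrier []
proj eye by grip [[245.6, 204.0], [245.2, 193.3]]
```

The network's eye pixel agrees with the grip prediction to under 2 px. Threading the loop over the tip along +y.

play_rows([
  [[0.02, 0, 0, 0, 0], [0.03, -0.001, 0, 0, 0], [0.03, 0, 0, 0, 0], [0.02, -0.001, 0, 0, 0], [0, 0, 0, 0, 0]],
])

```text
time: 19.48
eef_pos: [0.4394, 0.0403, 0.3707]
ee_rot: [2.253, 2.19, 0.0]
ft_force: [0.0, -0.1, -2.2]
gripper_width: 0.0087
```

```bash
python3 - <<'E'
from plan import *
from fit import *
p,st,R=cur();rows([[.4385,.0715,.369,1.545]],0,.02)
s=eyes.capture('scene');t=eyes.capture('top')
q0=[p[0],p[1],p[3],p[2]-.242]
for n in('carrier_tab','carrier_eye','hook_seat','hook_tip','carrier'):
    print(n,[[(np.round(d['position'],1).tolist(),round(d['conf'],2)) for d in finder.mark_of(n,c)[:2]] for c in (s,t)])
print('pred tab,eye,origin',proj(s,xf(np.array([[0,0,.072],[0,0,.051],[0,0,0]]),q0)).round(1).tolist())
im=overlay(carrier(blue=(1,1)),q0,s,(180,140,280,245),6); b=cv2.resize(s['color'][140:245,180:280,::-1],None,fx=6,fy=6,interpolation=cv2.INTER_CUBIC)
side([b,im],'h2.png')
E
```

```text
t 19.48 pose [0.4394 0.0403 0.3707 1.5425] tilt [ 0.  0. -1.] F [ 0.  -0.1 -2.2] w 0.0087 q [ 0.07  0.14  1.9   0.    1.1  -1.48]
[[0.016,-0.001,0.001,-0.001,0],[0.015,-0.001,0.001,-0.002,0]]
carrier_tab [[([223.1, 166.8], 0.81), ([389.8, 249.6], 0.22)], []]
carrier_eye [[([227.4, 175.9], 0.6)], []]
hook_seat [[([216.4, 183.5], 0.77), ([197.2, 193.9], 0.17)], []]
hook_tip [[([225.4, 191.8], 0.79)], [([360.9, 286.9], 0.44)]]
carrier [[([227.2, 201.8], 0.66)], []]
pred tab,eye,origin [[223.6, 167.8], [224.2, 177.8], [225.8, 201.3]]
```

View pics/h2.png

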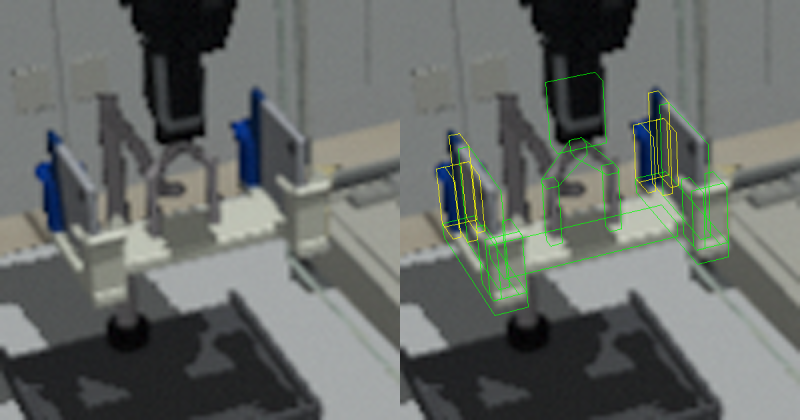

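The tip sits inside the loop opening, a little left of its centre (tip (224,187), loop centre (226,180)). Carrier is level, both coupons blue on the far end. Moving on to the dip with 2 mm correction, then lowering.

play_rows([
  [[0.0155, -0.002, 0, 0, 0], [0.0155, -0.002, 0, 0, 0], [0, 0, 0, 0, 0], [0, 0, 0.01, 0, 0], [0, 0, 0.008, 0, 0], [0, 0, 0, 0, 0]],
])

```text
time: 20.82
eef_pos: [0.4361, 0.0704, 0.3517]
ee_rot: [-2.254, -2.186, 0.003]
ft_force: [0.1, 0.4, -2.5]
gripper_width: 0.0087
```

play_rows([
  [[0, 0, 0.003, 0, 0], [0, 0, 0.003, 0, 0], [0, 0, 0, 0, 0]],
])

```text
time: 21.2
eef_pos: [0.4363, 0.0706, 0.3465]
ee_rot: [-2.255, -2.187, 0.0]
ft_force: [-0.0, 0.3, -2.2]
gripper_width: 0.0085
```

play_rows([
  [[0, 0, 0.002, 0, 0], [0, 0, 0.001, 0, 0], [0, 0, 0, 0, 0]],
])

```text
time: 21.58
eef_pos: [0.4369, 0.0707, 0.3443]
ee_rot: [2.254, 2.187, 0.003]
ft_force: [2.5, -0.5, 0.4]
gripper_width: 0.0084
```

play_rows([
  [[0, 0, 0.001, 0, 0], [0, 0, 0.001, 0, 0], [0, 0, 0, 0, 0]],
])

```text
time: 21.95
eef_pos: [0.4369, 0.0707, 0.3438]
ee_rot: [2.253, 2.186, 0.005]
ft_force: [-0.6, -0.1, 10.5]
gripper_width: 0.0086
```

Contact at the predicted height. Ease off half a millimetre, open, wait, and check before withdrawing.

play_rows([
  [[0, 0, -0.0007, 0, 0], [0, 0, 0, 0, 0], [0, 0, 0, 0, 0.15], [0, 0, 0, 0, 0.3], [0, 0, 0, 0, 0.4], [0, 0, 0, 0, 0.4]],
])

```text
time: 22.7
eef_pos: [0.4363, 0.0706, 0.3422]
ee_rot: [-2.255, -2.187, 0.001]
ft_force: [-0.3, 0.6, -0.1]
gripper_width: 0.0343
```

```bash
cat > g.py <<'E'
from plan import *
from fit import *
rows([],0)
s=eyes.capture('scene')
for n in('carrier_tab','carrier_eye','carrier','coupon_1_center','coupon_1_blue_end'):
    print(n,[(np.round(d['position'],1).tolist(),round(d['conf'],2)) for d in finder.mark_of(n,s)])
for q in([.437,.0705,1.545,.101],): print(proj(s,xf(np.array([[0,0,.072],[0,0,.051],[0,0,0],[0,.05,.033],[0,-.05,.033],[.023,.05,.033],[.023,-.05,.033]]),q)).round(1).tolist())
E
python3 g.py
```

```text
t 22.7 pose [0.4363 0.0706 0.3422 1.5405] tilt [-0.001 -0.    -1.   ] F [-0.3  0.6 -0.1] w 0.0343 q [ 0.13  0.17  1.95  0.    1.03 -1.41]
carrier_tab [([215.7, 173.8], 0.7)]
carrier_eye [([218.1, 181.4], 0.7), ([193.5, 196.8], 0.66)]
carrier [([222.2, 204.5], 0.69), ([241.0, 176.8], 0.68)]
coupon_1_center [([293.5, 280.5], 0.86), ([216.6, 174.1], 0.64), ([307.6, 317.0], 0.62), ([193.8, 197.1], 0.48)]
coupon_1_blue_end [([302.4, 291.1], 0.82), ([317.8, 309.5], 0.68), ([191.7, 192.7], 0.62)]
[[217.2, 174.5], [217.9, 184.1], [219.6, 206.5], [193.9, 197.9], [242.2, 186.6], [190.3, 192.5], [237.8, 181.5]]
```

It hangs with the force back at zero, and the network pixels fit the predicted hanging pose within 3 px. Withdraw straight up.

play_rows([
  [[0, 0, -0.01, 0, 0.4], [0, 0, -0.02, 0, 0.4], [0, 0, -0.03, 0, 0.4], [0, 0, -0.03, 0, 0.4], [0, 0, -0.03, 0, 0.4], [-0.04, 0, 0, 0, 0.4], [-0.05, 0, 0, 0, 0.4], [-0.05, 0, 0, 0, 0.4], [-0.05, 0, 0, 0, 0.4], [0, 0, 0, 0, 0.4]],
])

```text
time: 24.25
eef_pos: [0.4303, -0.1218, 0.463]
ee_rot: [2.26, 2.181, -0.0]
ft_force: [-0.3, 0.4, 1.0]
gripper_width: 0.0343
```

play_rows([
  [[-0.05, 0, 0, 0, 0.4], [0, 0, 0, 0, 0.4], [0, 0, 0, 0, 0.4], [0, 0, 0, 0, 0.4], [0, 0, 0, 0, 0.4], [0, 0, 0, 0, 0.4], [0, 0, 0, 0, 0.4], [0, 0, 0, 0, 0.4]],
])

```text
time: 25.25
eef_pos: [0.4291, -0.1692, 0.4624]
ee_rot: [-2.255, -2.188, -0.0]
ft_force: [-0.3, -0.5, -0.2]
gripper_width: 0.0339
```

```bash
cat >> g.py <<'E'
t=eyes.capture('top');P=carrier(blue=(1,1))
V=[(s,(175,158,262,222))]
r,f=fit([.437,.0705,1.545,.101],P,V,(.004,.004,.08));print('fit scene',r.round(4),f)
r2,f=fit([.437,.0705,1.545,.101],P,V+[(t,(195,215,270,290))],(.004,.004,.08));print('both',r2.round(4),f)
# tilt: fit with roll (about x) and pitch (about y)
def tc(a):
    Rm=cv2.Rodrigues(np.array([a[4],a[5],0.]))[0]
    return cost(a[:4],[((X-[0,0,.051])@Rm.T+[0,0,.051],l) for X,l in P],V+[(t,(195,215,270,290))])
x0=np.r_[r2,0,0]; S=np.vstack([x0]+[x0+np.eye(6)[i]*[.003,.003,.05,.003,.06,.06][i] for i in range(6)])
m=minimize(tc,x0,method='Nelder-Mead',options=dict(initial_simplex=S,maxiter=250,xatol=1e-3,fatol=.01));print('tilt fit',m.x.round(3),m.fun)
for n in('beaker','marker','timer','tape_roll'):print(n,[[np.round(d['position']).tolist() for d in finder.mark_of(n,c)[:1]] for c in(s,t)])
s2=eyes.capture('scene');print('motion diff',np.abs(s2['color'][150:230,175:265].astype(int)-s['color'][150:230,175:265]).mean())
E
python3 g.py
```

```text
t 25.25 pose [ 0.4291 -0.1692  0.4624  1.5406] tilt [ 0.  0. -1.] F [-0.3 -0.5 -0.2] w 0.0339 q [-0.4   0.1   1.7   0.    1.34 -1.94]
carrier_tab [([218.5, 171.3], 0.75)]
carrier_eye [([216.7, 181.4], 0.85)]
carrier [([220.3, 205.4], 0.65), ([195.5, 194.2], 0.3)]
coupon_1_center [([293.3, 283.3], 0.9), ([307.2, 316.7], 0.85), ([193.4, 194.9], 0.69)]
coupon_1_blue_end [([316.7, 311.6], 0.97), ([304.1, 293.8], 0.88)]
[[217.2, 174.5], [217.9, 184.1], [219.6, 206.5], [193.9, 197.9], [242.2, 186.6], [190.3, 192.5], [237.8, 181.5]]
fit scene [0.4379 0.0739 1.5189 0.1006] 210.42878727232403
both [0.439  0.0735 1.5047 0.1002] 500.67819115819947
tilt fit [ 0.438  0.074  1.508  0.1   -0.035  0.013] 497.42186280623605
beaker [[[226.0, 303.0]], [[307.0, 281.0]]]
marker [[[242.0, 353.0]], [[231.0, 254.0]]]
timer [[[390.0, 249.0]], [[311.0, 127.0]]]
tape_roll [[[217.0, 180.0]], [[172.0, 185.0]]]
motion diff 1.3299074074074073
```

```bash
python3 -c "
from station import order
print(order.job_done())"
```

```text
the job is handed in; nothing more can be done
None
```

I pulled out the reversed coupon, turned it end for end and pushed it back into its slot. I then hung the carrier by its loop in the dip of the drain stand's hook, let go and handed the job in at about 26 s.

**Last checks**
- **Hanging:** the last model fit puts the carrier at (0.438, 0.074) with its underside at 0.100 m, close to the expected 0.101 m. It is tilted about 2° at most. Wrist force was back at zero after release.
- **At rest:** two successive pictures differed only by about what image noise would give.
- **Coupons:** both had their blue ends at the blue end and stood equally high, in pictures taken after the insertion and just before hanging. I had no picture views left after release. From then on I relied on the fit, which assumes both coupons are in place.
- **Bystanders:** the beaker and timer were found where they started, and so was the tape roll in the top camera. The tape roll's scene-camera hit and the marker's top-camera hit landed on the hook or carrier instead, which I took as false detections. The marker's scene-camera hit was about 4 px from its first.

**What did not go smoothly**
- The coupon caught briefly on the way in, with about 13 N on the wrist, then bottomed with 18 N.
- Around the insertion the carrier slid about 1 cm and turned about 3° on the table. I measured it again before gripping the tab.

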